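Stroke shut the latch row of a drive dock

ROBOT

A 6-joint arm with a two-finger parallel gripper is mounted at the origin on the work surface. World frame = base frame: x ahead of the robot, y to its left, z up, the work surface at z = 0. Lengths are in m, angles in rad, forces in N, time in s.
With the tool pointing down it reaches from about 0.3 to 0.775 m from the base axis. Payload 14.6 kg.
Tool frame: the origin (TCP) lies between the finger pads, 19 mm behind the fingertips; this is the grasp point; z points along the fingers, y is the line along which they close (so a half turn about z gives the same grasp; the last joint's range is limited). The gripper opens to 94 mm and grips with 3 to 60 N. Pads are 16 mm wide; open, the fingers measure 119 mm over their backs; the gripper's body (75 mm by 177 mm) begins 78 mm behind the grasp point.
Start: joints at [-1.377, 0.3, 1.521, -0, 1.321, -0.067], TCP at [0.142, -0.531, 0.224] pointing down, gripper open.
Joint ranges: [-3.03, 3.03], [-0.79, 2.21], [0.23, 2.52], [-1.04, 4.18], [0, 3.07], [-2.55, 2.55]. Speed limits (rad/s): [2.22, 2.22, 2.57, 3.14, 3.14, 3.14].

INTERFACE

Orientations are given as [roll, pitch, yaw] about the fixed x, y, z axes, in that order (R = Rz(yaw) Ry(pitch) Rx(roll)).
In Python, from station import ctrl gives the robot as it stands. The module is installed in compiled form; this text tells all that it offers.
- The arm moves only by the tool carry_out, never from a script. Its argument "commands" is a list of rows, each a list of 3 entries, a list of its own where there are three numbers: the closure, from 0 (fully open) to 1 (shut), then the shift along the tool's x, y, z in mm, then the turn, a rotation vector about the tool's x, y, z in rad. In form: [[gripper, [tx, ty, tz], [wx, wy, wz]], ...]. A call has 1 to 10 rows; each row shifts and turns the commanded pose from where the row before left it, along the tool's axes as they then stand; what a row does not reach is not made up. A row lasts 1/8 s, in which the tool goes at most 62.5 mm and 10.7 degrees, less where a joint would pass 70% of its speed; a pose out of reach is approached as far as the arm can. A call with a gripper value outside its range is refused whole. The fingers move at their own pace and stop on an object; "squeeze" is the grip in N (left out, the last holds). Time passes only in rows, so rows that do not move let the fingers close. It gives the time, the measured TCP pose, the force, the opening and the grip force at its end, in the units of the state.
- ctrl.get_obs(): the state, without advancing time (a new reading comes with each control period).
- ctrl.camera(name): name is "side" or "top" or "wrist"; returns a dict with "img" (400x640x3 uint8, blue, green, red), "camera_matrix" (3x3 intrinsics, pixels), "rvec" (rotation vector, rad) and "tvec" (3), from world to camera coordinates, as OpenCV has them. Camera axes: x right, y down, z forward; pixel columns grow to the right and rows downward; lengths in m; the calibration is good to about 2 mm. The wrist camera is an equidistant fisheye: a pixel r from the principal point sees the ray r / f radians off the axis. A picture is of the moment at which its call begins. There is no depth.
- ctrl.hand_in(): hands the job in; it is judged then, once.
Trained networks look in the newest picture that a camera, given by its name, has taken for a name from the list of things; names that differ only in an ending like _2 or _b are one class to them, and where a whole thing is asked for, a point or a joint stands for the part that bears it (a point fixed in the world has none). Each returns a list of dicts, best first, with "score" (0 to 1); they miss things now and then, are a little off and sometimes report something else, mostly with a low value. They report only what shows in the picture. A call takes as long as a camera call.
- ctrl.outline_of(thing, camera): "region" (400x640 bool, what is visible of it).
- ctrl.place_of(thing, camera): "at" ([x, y, z] in m, in world coordinates, good to about 4 mm: a listed point, or the origin of a listed thing).
The state is a dict: "time_s": time; "qpos": joint angles; "joint_vel": joint speeds; "tau": joint torques, N m; "ee_pos": TCP position; "eef_rot": TCP orientation; "force": force on the tool from outside, world axes, zero at the start; "moment": the same for the moment, N m; "grip_width": finger opening in m; "grip_force": force on a finger pad.
Only numpy, scipy, OpenCV 4.12 (cv2) and the standard library are available. Lean on these libraries where they do the work, as an engineer would, in place of code of your own. Each camera call takes 0.05 s, during which the arm holds its last target. There are 200 camera calls.

TASK

The drives in the wiping dock are seated but their four latch levers still stand open: with one unbroken stroke of the fingertips along the row, skimming or lightly touching the black bezel that the levers lie in, fold the levers down flat one after the other, starting before the end lever that has its hinge outermost, so that each lever is met at its hinge and stroked towards its free end. Do not take the fingertips up or aside from the row until the last lever is flat, then move clear. Only touch, lift and carry nothing: the dock must not be shoved or pressed hard, and the loose things on and around it stay where they are.

Things in the scene. Friction and masses are not known exactly. Their poses are not given: they have to be found in the camera images.
- dock: grey drive-wiping dock, a loose 6 kg box on rubber feet, 400 long (its y) x 130 wide (its x), deck level 110 high. Origin: centre of its underside. Along the middle of the deck (x = 0) runs a black bezel 34 wide, 370 long, its smooth rigid top 122.5 above the table, with four slots 20 wide; in each lies one aluminium drive lever, its top flush with the bezel when flat. It must stay where it is.
- latch1 (a joint): lever 1: aluminium bar 58 long, 16 wide, 5 thick, hinged at its +y end about the dock's x, at dock (0, 144, 120), just inside its slot; free end towards dock -y. Value in rad: 0 = flat (top 122.5 above the table), grows as the free end rises, stops at 1.05 and -0.02. Stiff hinge (0.04 N m), stays where it is left. Starts at 0.5 to 0.9.
- latch1_tip (a point): middle of the top edge at the free end of lever 1, 58 from the hinge along the bar and 2.5 above its mid-plane (flat: dock (0, 86, 122.5)); moves with the lever
- latch2 (a joint): lever 2: aluminium bar 58 long, 16 wide, 5 thick, hinged at its +y end about the dock's x, at dock (0, 68, 120), just inside its slot; free end towards dock -y. Value in rad: 0 = flat (top 122.5 above the table), grows as the free end rises, stops at 1.05 and -0.02. Stiff hinge (0.04 N m), stays where it is left. Starts at 0.5 to 0.9.
- latch2_tip (a point): middle of the top edge at the free end of lever 2, 58 from the hinge along the bar and 2.5 above its mid-plane (flat: dock (0, 10, 122.5)); moves with the lever
- latch3 (a joint): lever 3: aluminium bar 58 long, 16 wide, 5 thick, hinged at its +y end about the dock's x, at dock (0, -8, 120), just inside its slot; free end towards dock -y. Value in rad: 0 = flat (top 122.5 above the table), grows as the free end rises, stops at 1.05 and -0.02. Stiff hinge (0.04 N m), stays where it is left. Starts at 0.5 to 0.9.
- latch3_tip (a point): middle of the top edge at the free end of lever 3, 58 from the hinge along the bar and 2.5 above its mid-plane (flat: dock (0, -66, 122.5)); moves with the lever
- latch4 (a joint): lever 4: aluminium bar 58 long, 16 wide, 5 thick, hinged at its +y end about the dock's x, at dock (0, -84, 120), just inside its slot; free end towards dock -y. Value in rad: 0 = flat (top 122.5 above the table), grows as the free end rises, stops at 1.05 and -0.02. Stiff hinge (0.04 N m), stays where it is left. Starts at 0.5 to 0.9.
- latch4_tip (a point): middle of the top edge at the free end of lever 4, 58 from the hinge along the bar and 2.5 above its mid-plane (flat: dock (0, -142, 122.5)); moves with the lever
- row_start (a point): point on the dock over the row's centre line, at the height of the flat levers' top (122.5 above the table, level with the bezel), dock y = +170: 26 before the hinge of lever 1. Its axes are the dock's. Fingertips sliding low from here towards row_end run onto each lever from its hinge side and fold it down; the other way they prop it open
- row_end (a point): the same at the other end, dock y = -170: 28 beyond the free end of lever 4 when flat
- thumbscrew: small steel thumbscrew standing on its head, 18 diameter, 20 high, loose on the dock's deck about 45 to the +x side of the row; origin at its underside's centre; to be left alone
- standoff: small brass pillar, 12 diameter, 16 high, loose on the dock's deck about 45 to the -x side of the row; origin at its underside's centre; to be left alone
- small_drive: bare 2.5 inch drive, aluminium, 100 x 70 x 10, loose, flat on the table just on the robot's side of the dock; origin at its underside's centre; to be left alone
- big_drive: bare 3.5 inch drive, aluminium, 147 x 102 x 26, loose, flat on the table to the left; origin at its underside's centre; to be left alone
- screwdriver: screwdriver lying on the table to the right; to be left alone
- screw_cup: steel cup, 70 diameter, 50 high, loose on the table beyond the dock; origin at its underside's centre; to be left alone
- empty_carrier: empty drive carrier, black, about 110 x 76 x 18, loose on the table beyond the dock; origin at its underside's centre; to be left alone

How it is judged:
On the way, in this order (a step that is already met when the one before it is completed fails the run):
1. lever 1 is folded flat (under 0.1 rad) while the levers after it still stand open (value of joint latch1 below 0.1 rad and value of joint each of latch2, latch3, latch4 above 0.1 rad), for 0.1 s.
2. lever 2 is folded flat (under 0.1 rad) while the levers after it still stand open (value of joint each of latch1, latch2 below 0.1 rad and value of joint each of latch3, latch4 above 0.1 rad), for 0.1 s.
3. lever 3 is folded flat (under 0.1 rad) while the levers after it still stand open (value of joint each of latch1, latch2, latch3 below 0.1 rad and value of joint latch4 above 0.1 rad), for 0.1 s.
4. lever 4 is folded flat (under 0.1 rad) (value of joint each of latch1, latch2, latch3, latch4 below 0.1 rad), for 0.1 s.
At the end, for the whole second after the job is handed in: all four levers within 0.10 rad of flat, the dock at rest with both row ends within 12 mm of where they began, every loose bystander within 15 mm of its place (all of step 4 and linear speed of dock below 0.01 m/s and distance of each of row_start, row_end from where it was at the start of the episode below 0.012 m and distance of each of thumbscrew, standoff, small_drive, big_drive, screwdriver, screw_cup, empty_carrier from where it was at the start of the episode below 0.015 m); the robot touches nothing.
It fails at once if the stroke was broken off: after lever 1 is flat and before lever 4 is, the TCP is more than 50 mm above the flat levers' top or more than 50 mm to either side of the row's line (value of joint latch1 below 0.1 rad and value of joint latch4 above 0.1 rad and (z of the grasp point in the frame of row_start above 0.05 m or x of the grasp point in the frame of row_start above 0.05 m or x of the grasp point in the frame of row_start below -0.05 m)).
It fails at once if the dock is pressed hard (over 70 N from the fingers) (contact force between the fingers and dock above 70 N).
It fails at once if the dock is shoved or lifted (a row end moved over 12 mm, or its underside over 8 mm up) (distance of any of row_start, row_end from where it was at the start of the episode above 0.012 m or height (world z) of dock above 0.008 m).
It fails at once if a loose bystander is moved over 15 mm (distance of any of thumbscrew, standoff, small_drive, big_drive, screwdriver, screw_cup, empty_carrier from where it was at the start of the episode above 0.015 m).
It also fails if it takes over 38 s, if anything falls off the work surface, if the arm or the gripper's body presses on something with over 40 N, if the wrist force passes 120 N, or if a joint passes its speed limit or range.

## Working session

There is one attempt and no reset: what is moved stays moved. The work goes in short steps, Python scripts to look and compute and a tool call to move; the robot and the scene stay as the last step left them, time stands still between calls to the robot, and variables do not carry over. Pictures are saved under pics/ and viewed, at most 10 in all, crops included, and the job is handed in when it is done.

Besides the shell and the picture viewer there is one more tool, called after "Request:" as name(argument=value, ...) on one line, values as JSON. carry_out: Moves the arm, as the interface text tells. Its arguments: {"type":"object","properties":{"commands":{"type":"array","items":{"type":"array"}},"squeeze":{"type":"number"}},"required":["commands"]}

```bash
mkdir -p pics
python3 - <<'E'
from station import ctrl
import cv2,numpy as np
for c in ["top","side"]:
    d=ctrl.camera(c); cv2.imwrite(f"pics/{c}0.png",d["img"])
    for n in ["dock","row_start","row_end","latch1_tip","latch2_tip","latch3_tip","latch4_tip","thumbscrew","standoff","screw_cup"]:
        print(c,n,[(np.round(r["at"],3).tolist(),round(r["score"],2)) for r in ctrl.place_of(n,c)[:2]])
o=ctrl.get_obs();print(o["time_s"],o["ee_pos"],o["eef_rot"],o["grip_width"],o["force"])
E
```

```text
top dock [([0.539, -0.028, 0.003], 0.77), ([0.486, 0.054, 0.153], 0.43)]
top row_start [([0.45, 0.116, 0.121], 0.86)]
top row_end [([0.626, -0.177, 0.123], 0.87)]
top latch1_tip [([0.486, 0.051, 0.155], 0.63)]
top latch2_tip [([0.524, -0.009, 0.164], 0.46)]
top latch3_tip [([0.561, -0.071, 0.164], 0.64)]
top latch4_tip [([0.605, -0.142, 0.151], 0.46)]
top thumbscrew []
top standoff [([0.526, -0.011, 0.161], 0.28)]
top screw_cup [([0.615, 0.078, 0.002], 0.79)]
side dock [([0.542, -0.028, 0.001], 0.76)]
side row_start [([0.45, 0.112, 0.124], 0.98), ([0.472, -0.406, 0.003], 0.65)]
side row_end [([0.626, -0.174, 0.123], 0.64)]
side latch1_tip [([0.487, 0.054, 0.153], 0.53)]
side latch2_tip [([0.522, -0.004, 0.161], 0.49)]
side latch3_tip [([0.561, -0.069, 0.164], 0.44)]
side latch4_tip [([0.605, -0.145, 0.151], 0.4)]
side thumbscrew [([0.593, -0.043, 0.115], 0.46), ([0.485, 0.055, 0.153], 0.33)]
side standoff [([0.532, -0.116, 0.109], 0.49), ([0.485, 0.054, 0.156], 0.17)]
side screw_cup [([0.616, 0.074, 0.004], 0.76)]
1.1 [ 0.14180216 -0.5313708   0.2242329 ] [-3.14151008e+00 -1.01951510e-05  2.60787329e-01] 0.09405687164153659 [ 0.11658709  0.2909562  -0.43565681]
```

View pics/top0.png

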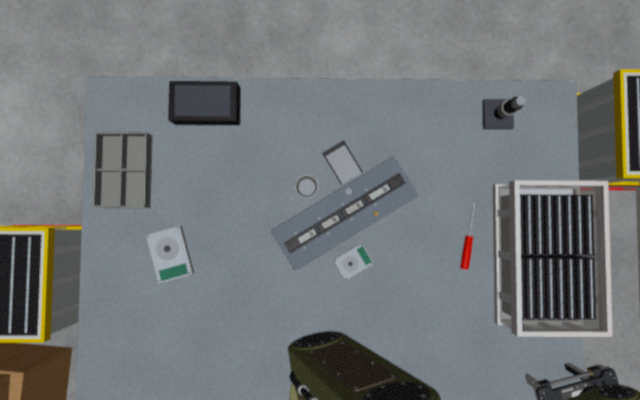

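View pics/side0.png

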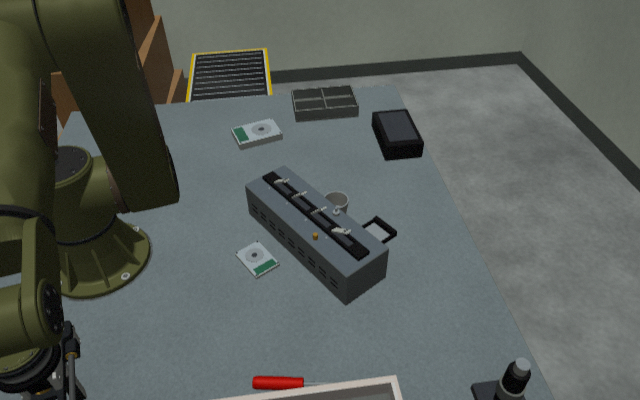

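The top view shows the dock at about px (345,212), with the row running from lower left (288,246) to upper right (402,180). The side view shows the four levers standing up, hinges on the far left. Both cameras agree on row_start (0.450, 0.114) and row_end (0.626, -0.176). The dock y axis is at a yaw of about 2.117, so I'll turn the tool to that (q6 stays in range) and close the fingers.

Request:
carry_out(commands=[[1,[0,0,0],[0,0,-0.1856]],[1,[0,0,0],[0,0,-0.1856]],[1,[0,0,0],[0,0,-0.1856]],[1,[0,0,0],[0,0,-0.1856]],[1,[0,0,0],[0,0,-0.1856]],[1,[0,0,0],[0,0,-0.1856]],[1,[0,0,0],[0,0,-0.1856]],[1,[0,0,0],[0,0,-0.1856]],[1,[0,0,0],[0,0,-0.1856]],[1,[0,0,0],[0,0,-0.1856]]])

```text
time_s: 2.35
ee_pos: [0.1418, -0.5314, 0.2242]
eef_rot: [3.142, -0.0, 2.123]
force: [0.2, 0.1, 0.0]
grip_width: 0.0006
grip_force: 0.0
```

Request:
carry_out(commands=[[1,[28,42.7,0],[0,0,0]],[1,[28,42.7,0],[0,0,0]],[1,[28,42.7,0],[0,0,0]],[1,[28,42.7,0],[0,0,0]],[1,[28,42.7,0],[0,0,0]],[1,[28,42.7,0],[0,0,0]],[1,[28,42.7,0],[0,0,0]]])

```text
time_s: 3.22
ee_pos: [0.2959, -0.2072, 0.2245]
eef_rot: [3.141, 0.001, 2.116]
force: [-0.2, -1.1, 0.2]
grip_width: 0.0006
grip_force: 0.0
```

Request:
carry_out(commands=[[1,[28,42.7,0],[0,0,0]],[1,[28,42.7,0],[0,0,0]],[1,[28,42.7,0],[0,0,0]],[1,[28,42.7,0],[0,0,0]],[1,[28,42.7,0],[0,0,0]],[1,[28,42.7,0],[0,0,0]],[1,[28,42.7,0],[0,0,0]],[1,[0,0,0],[0,0,0]]])

```text
time_s: 4.22
ee_pos: [0.4496, 0.1162, 0.2239]
eef_rot: [-3.141, -0.0, 2.12]
force: [0.0, -0.5, -0.5]
grip_width: 0.0006
grip_force: 0.0
```

Run:
```python
from station import ctrl
import cv2,numpy as np
for c in ["wrist","side"]:
    d=ctrl.camera(c); cv2.imwrite(f"pics/{c}1.png",d["img"])
    for n in ["row_start","row_end","latch1_tip","latch2_tip","latch3_tip","latch4_tip"]:
        print(c,n,[(np.round(r["at"],4).tolist(),round(r["score"],2)) for r in ctrl.place_of(n,c)[:1]])
o=ctrl.get_obs();print(o["time_s"],o["ee_pos"],o["eef_rot"],o["force"])
```

```text
wrist row_start [([0.4458, 0.1171, 0.1201], 0.96)]
wrist row_end []
wrist latch1_tip []
wrist latch2_tip []
wrist latch3_tip []
wrist latch4_tip []
side row_start [([0.45, 0.1099, 0.1238], 0.92)]
side row_end [([0.6237, -0.1754, 0.126], 0.55)]
side latch1_tip [([0.4863, 0.0524, 0.1522], 0.38)]
side latch2_tip [([0.521, -0.0024, 0.1604], 0.62)]
side latch3_tip [([0.5953, -0.0438, 0.1121], 0.56)]
side latch4_tip [([0.6026, -0.144, 0.1509], 0.41)]
4.925 [0.44913813 0.11394018 0.22429268] [3.14155036e+00 2.64113208e-05 2.11666116e+00] [-0.22939904  0.25684328  0.09487155]
```

View pics/wrist1.png

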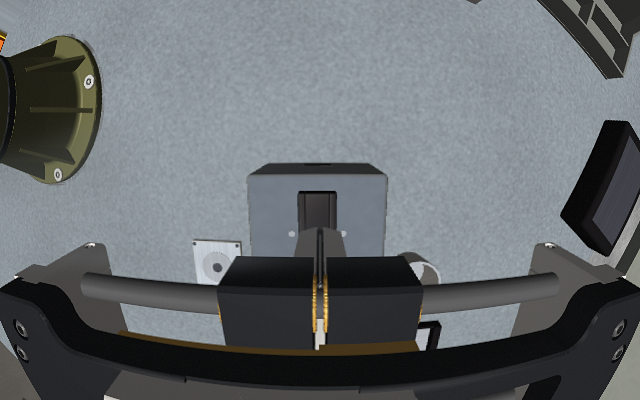

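The wrist picture shows the bezel end centred at col 318 and the fingers at col 320, so the tool is lined up with the row. Touch height should be TCP z ≈ 0.1415, so I'll descend to just above it.

Request:
carry_out(commands=[[1,[0,0,30],[0,0,0]],[1,[0,0,30],[0,0,0]],[1,[0,0,15],[0,0,0]],[1,[0,0,5],[0,0,0]],[1,[0,0,0],[0,0,0]]])

```text
time_s: 5.55
ee_pos: [0.4494, 0.1141, 0.1448]
eef_rot: [3.141, 0.0, 2.117]
force: [-0.1, 1.2, 0.6]
grip_width: 0.0003
grip_force: 0.0
```

Request:
carry_out(commands=[[1,[0,0,1],[0,0,0]],[1,[0,0,0],[0,0,0]]])

```text
time_s: 5.8
ee_pos: [0.4493, 0.1141, 0.1437]
eef_rot: [3.141, 0.0, 2.117]
force: [-0.2, -0.3, 0.6]
grip_width: 0.0007
grip_force: 0.0
```

Request:
carry_out(commands=[[1,[0,0,1],[0,0,0]],[1,[0,0,0],[0,0,0]]])

```text
time_s: 6.05
ee_pos: [0.4491, 0.114, 0.1423]
eef_rot: [3.142, 0.0, 2.117]
force: [1.0, 0.6, -0.5]
grip_width: 0.0007
grip_force: 0.0
```

Request:
carry_out(commands=[[1,[-5,0,0],[0,0,0]],[1,[-5,0,0],[0,0,0]],[1,[-5,0,0],[0,0,0]],[1,[-5,0,0],[0,0,0]],[1,[-5,0,0],[0,0,0]]])

```text
time_s: 6.68
ee_pos: [0.4621, 0.0929, 0.1425]
eef_rot: [3.141, -0.001, 2.117]
force: [-1.4, 3.8, 2.5]
grip_width: 0.0004
grip_force: 1.8
```

Request:
carry_out(commands=[[1,[-6,0,0],[0,0,0]],[1,[-6,0,0],[0,0,0]],[1,[-6,0,0],[0,0,0]],[1,[-6,0,0],[0,0,0]],[1,[-6,0,0],[0,0,0]],[1,[-6,0,0],[0,0,0]],[1,[-6,0,0],[0,0,0]],[1,[-6,0,0],[0,0,0]],[1,[-6,0,0],[0,0,0]],[1,[-6,0,0],[0,0,0]]])

```text
time_s: 7.92
ee_pos: [0.4935, 0.041, 0.1422]
eef_rot: [-3.142, 0.0, 2.117]
force: [-0.4, 0.1, 0.9]
grip_width: 0.0003
grip_force: 0.2
```

Run:
```python
from station import ctrl
import cv2
d=ctrl.camera("side"); cv2.imwrite("pics/side2.png",cv2.resize(d["img"][140:300,220:420],None,fx=3,fy=3))
o=ctrl.get_obs();print(o["time_s"],o["ee_pos"],o["force"])
```

```text
7.975 [0.49373693 0.04060712 0.14222726] [ 0.6612832  -0.8008178   0.56183544]
```

View pics/side2.png

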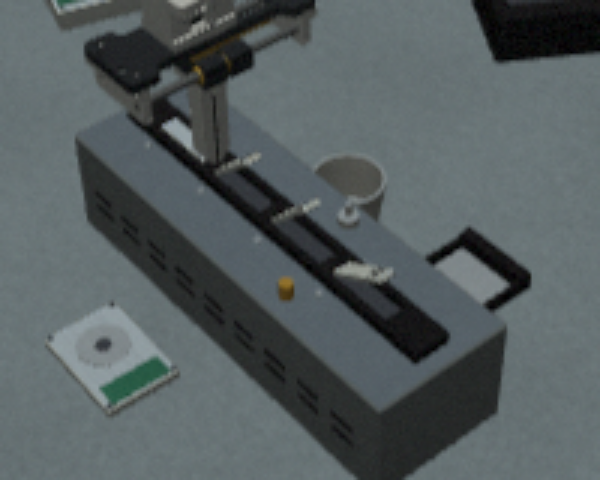

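The crop shows lever 1 lying flat behind the finger at about (180,130), with levers 2–4 still open at (240,163), (297,210) and (365,272). I'll carry on with the stroke.

Request:
carry_out(commands=[[1,[-6.5,0,0],[0,0,0]],[1,[-6.5,0,0],[0,0,0]],[1,[-6.5,0,0],[0,0,0]],[1,[-6.5,0,0],[0,0,0]],[1,[-6.5,0,0],[0,0,0]],[1,[-6.5,0,0],[0,0,0]],[1,[-6.5,0,0],[0,0,0]],[1,[-6.5,0,0],[0,0,0]],[1,[-6.5,0,0],[0,0,0]],[1,[-6.5,0,0],[0,0,0]]])

```text
time_s: 9.22
ee_pos: [0.5273, -0.0145, 0.1422]
eef_rot: [-3.142, -0.0, 2.117]
force: [-1.0, -0.4, 0.6]
grip_width: 0.0004
grip_force: 0.3
```

Request:
carry_out(commands=[[1,[-6.5,0,0],[0,0,0]],[1,[-6.5,0,0],[0,0,0]],[1,[-6.5,0,0],[0,0,0]],[1,[-6.5,0,0],[0,0,0]],[1,[-6.5,0,0],[0,0,0]],[1,[-6.5,0,0],[0,0,0]],[1,[-6.5,0,0],[0,0,0]],[1,[-6.5,0,0],[0,0,0]],[1,[-6.5,0,0],[0,0,0]],[1,[-6.5,0,0],[0,0,0]]])

```text
time_s: 10.48
ee_pos: [0.561, -0.0701, 0.1422]
eef_rot: [-3.142, 0.0, 2.117]
force: [-0.2, 1.6, 0.9]
grip_width: 0.0006
grip_force: 0.4
```

Request:
carry_out(commands=[[1,[-6.5,0,0],[0,0,0]],[1,[-6.5,0,0],[0,0,0]],[1,[-6.5,0,0],[0,0,0]],[1,[-6.5,0,0],[0,0,0]],[1,[-6.5,0,0],[0,0,0]],[1,[-6.5,0,0],[0,0,0]],[1,[-6.5,0,0],[0,0,0]],[1,[-6.5,0,0],[0,0,0]],[1,[-6.5,0,0],[0,0,0]],[1,[-6.5,0,0],[0,0,0]]])

```text
time_s: 11.72
ee_pos: [0.5948, -0.1258, 0.1422]
eef_rot: [-3.142, 0.0, 2.117]
force: [-0.4, 0.3, 1.2]
grip_width: 0.0004
grip_force: 0.5
```

Request:
carry_out(commands=[[1,[-6.5,0,0],[0,0,0]],[1,[-6.5,0,0],[0,0,0]],[1,[-6.5,0,0],[0,0,0]],[1,[-6.5,0,0],[0,0,0]],[1,[-6.5,0,0],[0,0,0]],[1,[-6.5,0,0],[0,0,0]],[1,[-6.5,0,0],[0,0,0]],[1,[-6.5,0,0],[0,0,0]],[1,[-6.5,0,0],[0,0,0]],[1,[-4,0,0],[0,0,0]]])

```text
time_s: 12.98
ee_pos: [0.6272, -0.1791, 0.1422]
eef_rot: [-3.142, -0.0, 2.117]
force: [-0.7, 0.6, 0.1]
grip_width: 0.0005
grip_force: 0.0
```

Run:
```python
from station import ctrl
import cv2
d=ctrl.camera("side"); cv2.imwrite("pics/side3.png",cv2.resize(d["img"][140:300,220:420],None,fx=3,fy=3))
o=ctrl.get_obs();print(o["time_s"],o["ee_pos"],o["force"])
```

```text
13.025 [ 0.62724887 -0.17928574  0.14218042] [ 0.62890185 -0.59717309  0.08214596]
```

View pics/side3.png

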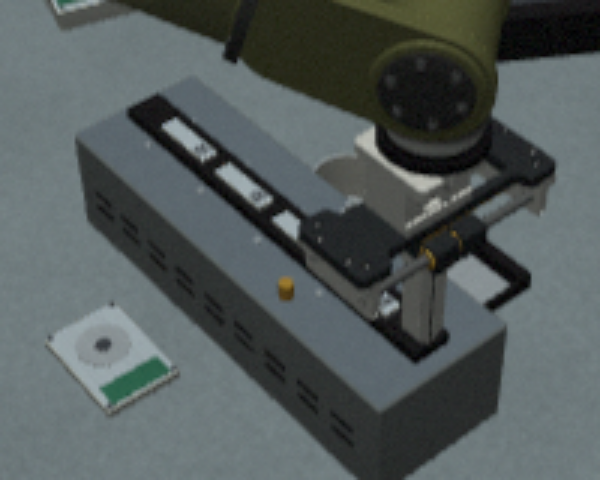

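Levers 1 and 2 are flat at (185,138) and (245,187). Lever 3 also looks flat, and the finger is past lever 4 at (390,300). I'll lift clear and check.

Request:
carry_out(commands=[[1,[0,0,-10],[0,0,0]],[1,[0,0,-30],[0,0,0]],[1,[0,0,-40],[0,0,0]],[1,[-40,0,-40],[0,0,0]],[1,[-40,0,0],[0,0,0]],[1,[-30,0,0],[0,0,0]],[1,[0,0,0],[0,0,0]]])

```text
time_s: 13.9
ee_pos: [0.6842, -0.274, 0.2617]
eef_rot: [-3.141, -0.001, 2.115]
force: [-0.2, 0.2, -0.3]
grip_width: 0.0004
grip_force: 0.0
```

Run:
```python
from station import ctrl
import cv2
d=ctrl.camera("side"); cv2.imwrite("pics/side4.png",cv2.resize(d["img"][140:300,220:420],None,fx=3,fy=3))
o=ctrl.get_obs();print(o["time_s"],o["ee_pos"],o["force"])
```

```text
13.95 [ 0.68405686 -0.27288555  0.26203369] [ 0.01887307 -0.14465696  0.35150938]
```

View pics/side4.png

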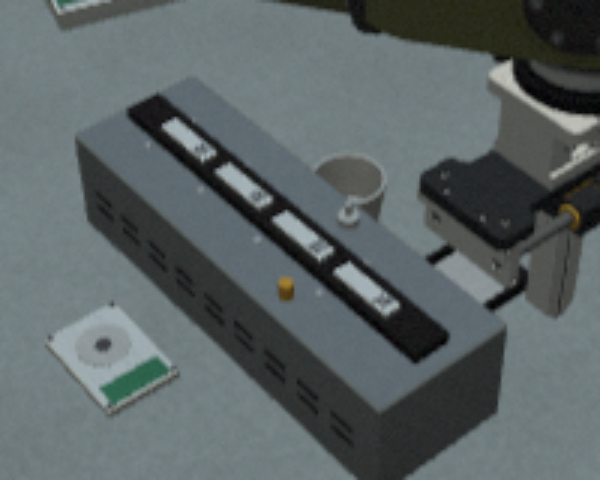

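All four levers lie flat, at (188,138), (245,185), (303,235) and (367,288). The dock, thumbscrew (348,212) and standoff (286,288) haven't moved.

```bash
python3 -c "
from station import ctrl
print(ctrl.hand_in())"
```

```text
the job is handed in; nothing more can be done
None
```

I folded all four levers flat in one unbroken stroke, moved the arm clear and handed the job in at about 14 s; the last picture shows the dock, thumbscrew and standoff where they were, but the hand-in returned no verdict.

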